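# Unbolt the test fixture's lid and hold it at its balance point for the new stay

### The job

The lid stay of the board test fixture is off and I have the new one to clip on. Flip the fixture's red cam lever up to free the lid's sliding bolt, draw the bolt fully back by its knob, then swing the lid up by its handle to its balance point, where it would fall neither forward nor back, without letting it go over backwards or drop, and finish still holding it there, quite still, with the lever left up, the bolt left back and everything else on the bench left where it lies.

Things in the scene. Friction and masses are not known exactly. Their poses are not given: they have to be found in the camera images.
- fixture: grey test fixture: 195 mm deep (x -100..95), 280 wide (y -165..115), deck at z 50. Origin on the bench; +x to its back (hinge side), lamps at its front (-x), y left, z up. All shut, mm: hinge line along y at x 75, z 60; handle bar x -120, y 10, z 78; bolt knob x -68, y -108; lever pin along x at x -15, y -108, z 101. Right of the lid: bolt and lever in two steel ears, top z 112
- cam_lever (a joint): angle of the red cam lever about its pin, rad: 0 lying level, pointing to the fixture's right (-y), its cam nose locked in a notch of the bolt; grows as its end is lifted; from 1.3 the bolt is free; stop at 1.75 (upright, leaning 10 degrees to the lid). Stiff (0.06 N m): it stays where it is left
- lever_grip (a point): middle of the lever's red grip, 45 mm from the pin; the grip is 28 mm long, 13 mm wide along the fixture's x and 10 mm thick; level at z 101 mm, 51 mm above the deck. It goes round the pin in an arc in the fixture's y-z plane
- lever_pivot (a point): middle of the lever's pin, on the line of the bolt, 101 mm above the bench; the pin runs along the fixture's x
- bolt (a joint): how far the bolt is drawn back, m: 0 shot over the lid's steel tongue, 0.028 fully back; it slides towards the fixture's front (-x) with about 2 N once the lever is up, and clears the tongue at 0.016
- bolt_knob (a point): middle of the black upright knob on the bolt's front end, 16 mm in diameter, z 96 to 121 mm (this point z 109); the bolt under it is 12 mm wide (y), its top at z 93: take the knob from above, fingers on its left and right (closing along y). The lid plate's edge is 28 mm left of its axis, top at z 76
- lid (a joint): opening angle of the lid, rad: 0 shut, stop at 1.85 leaning back. It turns freely and weighs 0.65 to 0.95 kg, mostly in the black probe head on top; shut, its centre of mass lies 71 mm before and 30 mm above the hinge line, so it balances at 1.17 rad (67 degrees): short of that it falls shut, beyond it falls back
- lid_handle (a point): middle of the lid's black handle bar, 12 mm in diameter, parallel to the hinge, 110 mm free between its posts; 34 mm clear between bar and lid edge, nothing under it but the bench; 196 mm from the hinge line, 5.3 degrees above it when shut. The bar may turn between the fingers, so the hand can stay upright as it follows the arc
- lid_hinge (a point): point of the lid's hinge line behind the handle's middle, 60 mm above the bench. The lid: aluminium plate x -80..76, y -80..100, z 68..76 in the fixture's frame (mm, shut), with the probe head on it at x -42..58, y -60..80, up to z 118
- gas_stay: the new lid stay, a black tube with a bright rod and grey ends, 147x16x16 mm, lying on the bench; bystander
- multimeter: orange hand multimeter 142x76x47 mm, bystander
- esd_brush: black brush 159x22x13 mm, bystander
- flush_cutter: blue side cutters 159x57x11 mm, bystander
- solder_reel: reel of solder wire 58x82x36 mm, bystander
- ram_stick_0: memory module 32x133x8 mm on the mat, bystander
- tape_1: roll of black tape 58x56x19 mm lying flat, bystander

How it is judged:
On the way, in this order (a step that is already met when the one before it is completed fails the run):
1. the cam lever is up, the bolt still shot (value of joint cam_lever above 1.3 rad and value of joint bolt below 0.01 m), for 0.1 s.
2. the bolt is drawn back, the lid still shut (value of joint bolt above 0.022 m and value of joint lid below 0.1 rad), for 0.1 s.
At the end, for the whole second after the job is handed in: the robot's fingers touch the lid with at least 0.5 N and hold it at 1.09 to 1.25 rad (balance 1.17), turning slower than 0.1 rad/s, through the last second; cam lever beyond 1.3 rad; bolt at least 22 mm back (value of joint lid between 1.09 and 1.25 rad and velocity of joint lid between -0.1 and 0.1 rad/s and contact force between the fingers and lid above 0.5 N and value of joint cam_lever above 1.3 rad and value of joint bolt above 0.022 m); the arm keeps its last pose, push and grip.
It fails at once if the lid goes over backwards: beyond 1.5 rad (value of joint lid above 1.5 rad).
It fails at once if the lid drops: it closes faster than 2 rad/s (velocity of joint lid below -2 rad/s).
It fails at once if something else on the bench is moved by more than 30 mm (distance of any of gas_stay, multimeter, esd_brush, flush_cutter, solder_reel, ram_stick_0, tape_1 from where it was at the start of the episode above 0.03 m).
It also fails if it takes over 61 s, if anything falls off the work surface, if the arm or the gripper's body presses on something with over 40 N, if the wrist force passes 120 N, or if a joint passes its speed limit or range.

### The arm

A 6-joint arm with a two-finger parallel gripper is mounted at the origin on a cart in front of the work surface, level with it; the furniture and walls round the work are solid. World frame = base frame: x ahead of the robot, y to its left, z up, the work surface at z = 0. Lengths are in m, angles in rad, forces in N, time in s.
With the tool pointing down it reaches from about 0.325 to 0.775 m from the base axis. Payload 5.5 kg.
Tool frame: the origin (TCP) lies between the finger pads; the fingertips stand 22 mm ahead of it and the grasp point (between the pads) lies 3 mm ahead of it; z points along the fingers, y is the line along which they close (so a half turn about z gives the same grasp; the last joint's range is limited). The gripper opens to 85 mm and grips with 20 to 120 N. Pads are 22 mm wide; open, the fingers measure 114 mm over their backs; the gripper's body (76 mm by 85 mm) begins 54 mm behind the grasp point. The pads swing forward as they close: fully open they stand 13 mm farther back than shut.
Start: joints at [-1.273, 0.091, 1.231, -0, 1.82, -0.057], TCP at [0.208, -0.563, 0.253] pointing down, gripper open.
Joint ranges: [-2.87, 2.87], [-0.86, 2.18], [0.17, 2.46], [-1.51, 4.65], [0.06, 2.69], [-2.65, 2.65]. Speed limits (rad/s): [2.57, 2.57, 3.01, 3.14, 3.14, 3.14].

### API

Orientations are given as [roll, pitch, yaw] about the fixed x, y, z axes, in that order (R = Rz(yaw) Ry(pitch) Rx(roll)).
In Python, from plant import ctrl gives the robot as it stands.
- The arm moves only by the tool steer_hand, called after ">>>" in YAML: its name, and indented under it one key for each argument. Schema: {"type":"object","properties":{"rows":{"type":"string"},"aperture":{"type":"number"},"only":{"type":"string"},"quiet":{"type":"boolean"},"lines":{"type":"string"}},"required":["rows"],"additionalProperties":false}. rows is a string of 1 to 5 rows, one to a line, with the numbers parted by commas; each row has 6 numbers: dx, dy, dz in cm, then a rotation vector rx, ry, rz in units of 0.2 rad; each row is the pose to reach, as a shift and turn from the pose commanded when the call began, along the tool's axes at that moment; what a row does not reach only later rows make up. A row lasts 1/10 s, in which the tool goes at most 0.05 m and 0.15 rad, less where a joint would pass 70% of its speed; a pose out of reach is approached as far as the arm can. aperture is the finger opening in m, set as the call begins (left out keeps the last). The fingers move at their own pace and stop on an object; the grip force is fixed at half the most. Time passes only in rows, so rows that do not move let the fingers close. The tool returns the time, the measured TCP pose, the force, the opening and the grip force at its end. only (a regular expression) keeps the lines of the reply that match it, lines (a string "A,B") keeps lines A to B, and quiet returns only ok. Input that does not fit is refused with a message, and nothing moves.
- ctrl.observe(): the state, without advancing time (a new reading comes with each control period).
- ctrl.read_camera(name): name is "scene" or "top" or "wrist"; returns a dict with "img" (480x640x3 uint8, red, green, blue), "K" (3x3 intrinsics, pixels), "view" (4x4, takes a point from world to camera coordinates); the wrist camera has in their place "hand_eye" (4x4, takes a point from camera to tool coordinates, whose origin is the TCP and whose axes are the flange's). Camera axes: x right, y up, looking along -z (the intrinsics and any distortion apply to the point x, -y, -z); pixel columns grow to the right and rows downward; lengths in m; the calibration is good to about 2 mm. A picture is of the moment at which its call begins: read the wrist's pose just before it. There is no depth.
- ctrl.close_job(): hands the job in; it is judged then, once.
The state is a dict: "time": time; "joint_positions": joint angles; "qd": joint speeds; "effort": joint torques, N m; "tool_pos": TCP position; "tool_rot": TCP orientation; "contact_force": force on the tool from outside, world axes, zero at the start; "wrist_torque": the same for the moment, N m; "opening": finger opening in m; "grip_force": force on a finger pad.
Only numpy, scipy, OpenCV 4.12 (cv2) and the standard library are available. Lean on these libraries where they do the work, as an engineer would, in place of code of your own. Each camera call takes 0.05 s, during which the arm holds its last target. There are 200 camera calls.

## Working session

There is one attempt and no reset: what is moved stays moved. The work goes in short steps, Python scripts to look and compute and a tool call to move; the robot and the scene stay as the last step left them, time stands still between calls to the robot, and variables do not carry over. Pictures are saved under pics/ and viewed, at most 10 in all, crops included, and the job is handed in when it is done.

```bash
ls; mkdir -p pics; python3 - <<'E'
from plant import ctrl
import cv2,numpy as np
for n in ["top","scene"]:
    c=ctrl.read_camera(n); cv2.imwrite(f"pics/{n}0.png",c["img"][:,:,::-1]); print(n,np.round(c["K"],1).tolist(),np.round(c["view"],3).tolist(),[k for k in c])
s=ctrl.observe(); print(s)
E
```

```text
pics
plant.py
top [[481.4, 0.0, 331.1], [0.0, 481.4, 233.1], [0.0, 0.0, 1.0]] [[0.007, -1.0, 0.001, 0.02], [0.992, 0.007, 0.127, -0.559], [-0.127, -0.0, 0.992, -1.214], [0.0, 0.0, 0.0, 1.0]] ['img', 'K', 'view']
scene [[433.2, 0.0, 329.5], [0.0, 433.2, 247.0], [0.0, 0.0, 1.0]] [[-0.512, -0.858, -0.02, 0.302], [0.456, -0.292, 0.841, -0.292], [-0.727, 0.422, 0.541, -0.822], [0.0, 0.0, 0.0, 1.0]] ['img', 'K', 'view']
{'time': 0.1, 'joint_positions': array([-1.27268698e+00,  9.18447245e-02,  1.23178656e+00, -2.35917496e-06,
        1.81980924e+00, -5.67247732e-02]), 'qd': array([ 0.00025576, -0.00096839, -0.00147163,  0.00253707, -0.00143011,
       -0.0011457 ]), 'effort': array([ 2.68472031e-03, -4.60216856e+01, -4.19219434e+01, -6.66059259e-05,
        1.06734456e-02,  6.75744133e-06]), 'tool_pos': array([ 0.20838079, -0.56242081,  0.25221538]), 'tool_rot': array([-3.13974762e+00, -1.02480112e-04,  3.54833450e-01]), 'contact_force': array([-0.38909376,  0.87716174,  0.1525285 ]), 'wrist_torque': array([-0.00867884, -0.03735   ,  0.06969512]), 'grip_force': 0.0, 'opening': 0.08503673193079349}
```
View pics/top0.png

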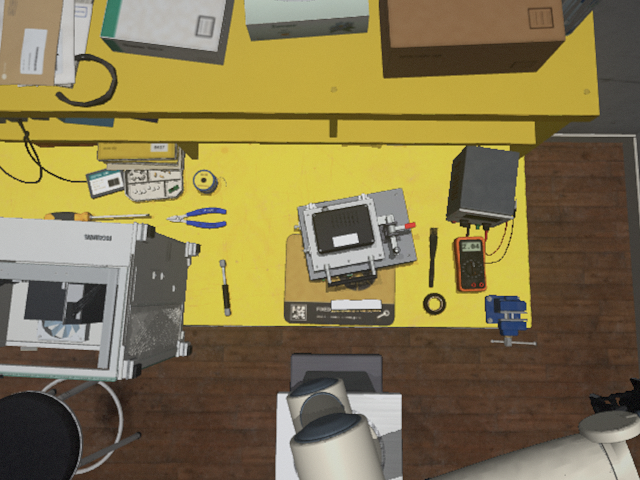

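View pics/scene0.png

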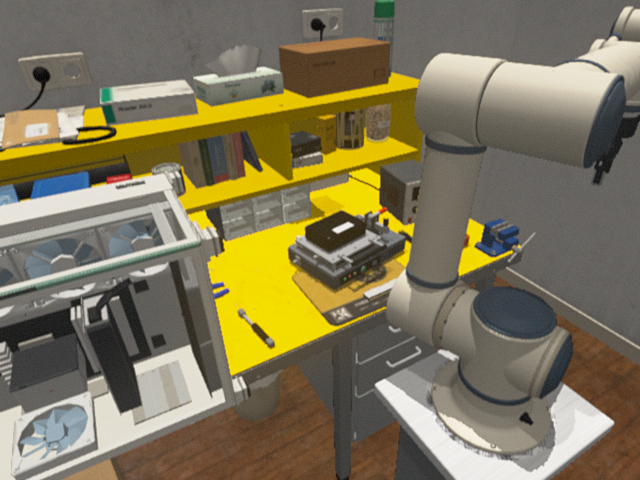

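The top view shows the fixture near (355,235), slightly turned, with the red lever at (406,226) to its right. The scene view shows it at (345,245). I'll enlarge the top view to measure it.

```bash
python3 - <<'E'
import cv2
i=cv2.imread("pics/top0.png")[170:310,280:440]
cv2.imwrite("pics/crop1.png",cv2.resize(i,None,fx=5,fy=4.28 if 0 else 4.2857,interpolation=cv2.INTER_CUBIC)) if 0 else cv2.imwrite("pics/crop1.png",cv2.resize(i[:120],None,fx=5,fy=5,interpolation=cv2.INTER_CUBIC))
E
```

View pics/crop1.png

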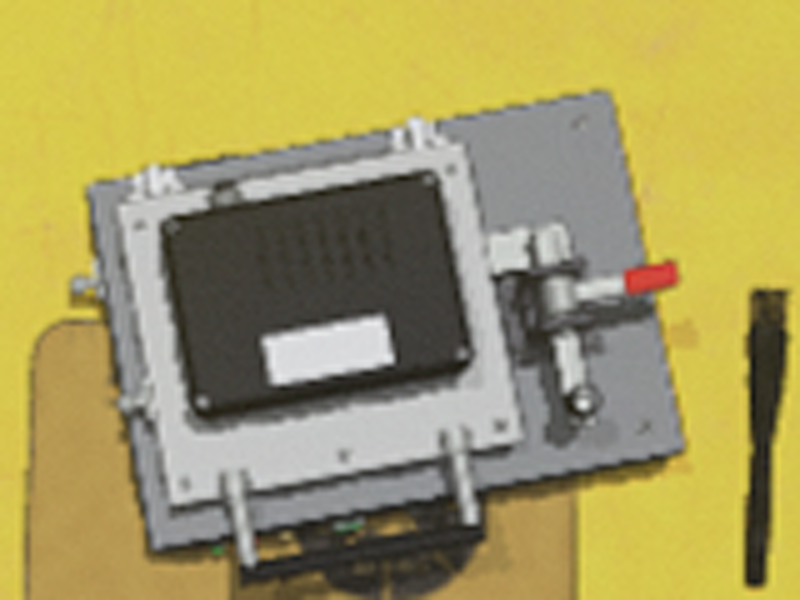

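The crop shows the deck corners at (88,185), (612,92), (685,452) and (152,550), the knob at (583,400) and the red grip at (651,277). I'll fit the fixture pose to these.

```bash
cat > h.py <<'E'
from plant import ctrl
import numpy as np, cv2
from scipy.spatial.transform import Rotation as R
from scipy.optimize import least_squares
def ray(c,uv):
    V=c["view"];K=c["K"]; d=np.linalg.inv(K)@[uv[0],uv[1],1]; d=np.array([d[0],-d[1],-d[2]])
    Rm=V[:3,:3]; return -Rm.T@V[:3,3], Rm.T@d
def onz(c,uv,z):
    o,d=ray(c,uv); return (o+d*(z-o[2])/d[2])[:2]
def proj(V,K,p):
    q=V[:3,:3]@p+V[:3,3]; u=K@[q[0],-q[1],-q[2]]; return u[:2]/u[2]
def w2t(dw,rpy):  # world vector -> tool axes
    return R.from_euler("xyz",rpy).inv().apply(dw)
def wristcam():
    s=ctrl.observe(); c=ctrl.read_camera("wrist"); T=np.eye(4); T[:3,:3]=R.from_euler("xyz",s["tool_rot"]).as_matrix(); T[:3,3]=s["tool_pos"]
    c["view"]=np.linalg.inv(T@c["hand_eye"]); return c
try:
    P=np.load("pose.npy")
    def F(p): # fixture mm -> world m
        p=np.array(p,float)/1000; c_,s_=np.cos(P[2]),np.sin(P[2]); return np.array([P[0]+c_*p[0]-s_*p[1],P[1]+s_*p[0]+c_*p[1],p[2]])
except FileNotFoundError: pass
E
python3 - <<'E'
from h import *
c=ctrl.read_camera("top")
D=[((88,185),(95,115,50)),((612,92),(95,-165,50)),((685,452),(-100,-165,50)),((152,550),(-100,115,50)),((168,505),(-80,100,76)),((522,443),(-80,-80,76)),((583,397),(-68,-108,121)),((651,277),(-15,-153,106))]
w=[onz(c,(280+(u+.5)/5-.5,170+(v+.5)/5-.5),f[2]/1000) for (u,v),f in D]
def g(P): 
    r=R.from_euler("z",P[2]).as_matrix()[:2,:2]; return np.concatenate([P[:2]+r@(np.array(f[:2])/1000)-q for (_,f),q in zip(D,w)])
s=least_squares(g,[.6,0,.2]); print(s.x,np.round(s.fun.reshape(-1,2)*1000,1)); np.save("pose.npy",s.x)
E
python3 - <<'E'
from h import *
for n,p in dict(grip=(-15,-153,101),piv=(-15,-108,101),knob=(-68,-108,109),handle=(-120,10,78),hinge=(75,10,60)).items(): print(n,F(p).round(4),np.hypot(*F(p)[:2]).round(3))
E
```

```text
[ 0.5562354  -0.01561041  0.1877027 ] [[ 2.3  2.9]
 [ 3.5 -0.8]
 [-1.2 -2.1]
 [-1.6  2. ]
 [-0.7 -0.2]
 [ 0.7 -0.7]
 [-1.3 -1.4]
 [-1.7  0.2]]
grip [ 0.57   -0.1687  0.101 ] 0.594
piv [ 0.5617 -0.1245  0.101 ] 0.575
knob [ 0.5096 -0.1344  0.109 ] 0.527
handle [ 0.4365 -0.0282  0.078 ] 0.437
hinge [0.6281 0.0082 0.06  ] 0.628
```

```bash
cat >> h.py <<'E'
def to(p,rpy=None):
    s=ctrl.observe(); r0=R.from_euler("xyz",s["tool_rot"]); d=r0.inv().apply(np.array(p)-s["tool_pos"])
    rv=(r0.inv()*R.from_euler("xyz",rpy)).as_rotvec() if rpy is not None else np.zeros(3)
    print("t",s["time"],"pos",s["tool_pos"].round(4),"rpy",s["tool_rot"].round(3),"row",d.round(4),rv.round(3),"|d|",np.linalg.norm(d).round(3),"op",s["opening"].round(4))
    return np.r_[d,rv]
E
python3 - <<'E'
from h import *
to(F((-15,-140,270)),[np.pi,0,P[2]+np.pi/2])
print(ctrl.read_camera("wrist")["hand_eye"].round(3))
E
```

```text
Traceback (most recent call last):
  File "h.py", line 25, in to
    print("t",s["time"],"pos",s["tool_pos"].round(4),"rpy",s["tool_rot"].round(3),"row",d.round(4),rv.round(3),"|d|",np.linalg.norm(d).round(3),"op",s["opening"].round(4))
                                                                                                                                                     ^^^^^^^^^^^^^^^^^^
AttributeError: 'float' object has no attribute 'round'
```

```bash
sed -i 's/s\["opening"\].round(4)/round(s["opening"],4)/' h.py
python3 - <<'E'
from h import *
to(F((-15,-140,270)),[np.pi,0,P[2]+np.pi/2])
print(ctrl.read_camera("wrist")["hand_eye"].round(3))
E
```

```text
t 0.15 pos [ 0.2084 -0.5625  0.2523] rpy [-3.14  -0.     0.355] row [ 0.4781 -0.2564 -0.0172] [-1.000e-03 -1.000e-03 -1.404e+00] |d| 0.543 op 0.0854
[[ 0.     0.945  0.327  0.084]
 [ 1.    -0.    -0.     0.001]
 [-0.     0.327 -0.945 -0.121]
 [ 0.     0.     0.     1.   ]]
```

The manual's scale: shifts go in cm and turns go in units of 0.2 rad. Converting my numbers, 0.478 m is 47.8, -0.256 m is -25.6, -1.404 rad is -7.02.

>>> steer_hand:
  rows: "47.8,-25.6,-1.7,0,0,-7.02\n47.8,-25.6,-1.7,0,0,-7.02\n47.8,-25.6,-1.7,0,0,-7.02\n47.8,-25.6,-1.7,0,0,-7.02\n47.8,-25.6,-1.7,0,0,-7.02"

```text
time: 0.7
tool_pos: [0.3749, -0.3738, 0.2611]
tool_rot: [3.141, -0.0, 1.111]
contact_force: [0.3, -0.6, -0.8]
opening: 0.0849
grip_force: 0.0
```

```bash
python3 -c "
from h import *
to(F((-15,-140,270)),[np.pi,0,P[2]+np.pi/2])"
```

```text
t 0.7 pos [ 0.3749 -0.3738  0.2611] rpy [ 3.141 -0.     1.111] row [ 0.2808  0.0759 -0.0089] [ 0.    -0.    -0.648] |d| 0.291 op 0.0849
```

Scaled: 0.281 m is 28.1, 0.076 m is 7.6, -0.648 rad is -3.24.

>>> steer_hand:
  rows: "28.1,7.6,-0.9,0,0,-3.24\n28.1,7.6,-0.9,0,0,-3.24\n28.1,7.6,-0.9,0,0,-3.24\n28.1,7.6,-0.9,0,0,-3.24\n28.1,7.6,-0.9,0,0,-3.24"

```text
time: 1.2
tool_pos: [0.5417, -0.1875, 0.2688]
tool_rot: [3.142, 0.0, 1.758]
contact_force: [0.1, 0.0, 1.1]
opening: 0.0853
grip_force: 0.0
```

>>> steer_hand:
  rows: "0,0,0,0,0,0\n0,0,0,0,0,0"

```text
time: 1.4
tool_pos: [0.5412, -0.1882, 0.2683]
tool_rot: [-3.14, -0.0, 1.755]
contact_force: [0.8, 0.0, 0.1]
opening: 0.0857
grip_force: 0.0
```

```bash
python3 -c "
from h import *
to(F((-15,-140,270)),[np.pi,0,P[2]+np.pi/2])
c=wristcam(); cv2.imwrite('pics/w1.png',c['img'][:,:,::-1]); np.savez('w1.npz',view=c['view'],K=c['K'])
for p in [(-15,-153,106),(-68,-108,121),(-120,10,84)]: print(proj(c['view'],c['K'],F(p)).round(0))"
```

```text
t 1.4 pos [ 0.5412 -0.1882  0.2683] rpy [-3.14  -0.     1.755] row [ 0.0268  0.0319 -0.0017] [-0.001 -0.    -0.003] |d| 0.042 op 0.0857
[357. 207.]
[288. 151.]
[214. -23.]
```

View pics/w1.png

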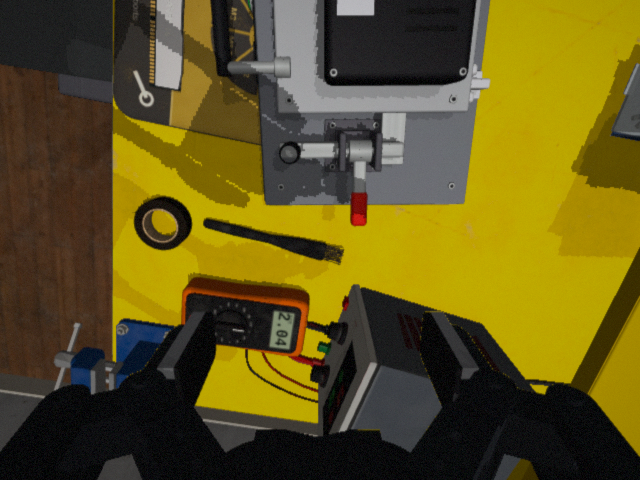

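The wrist view shows the red grip at (359,208) and the knob at (289,153), both within about 2 px of prediction. The pose is good, so I'll refine it slightly with these and descend.

```bash
python3 -c "
from h import *
c=dict(np.load('w1.npz'))
i=cv2.imread('pics/w1.png').astype(int); m=(i[:,:,2]>120)&(i[:,:,1]<60)&(i[:,:,0]<60); m[:185]=0;m[230:]=0;m[:,:345]=0;m[:,375:]=0
v,u=np.nonzero(m); print(u.mean(),v.mean(),len(u)); g=onz(c,(u.mean(),v.mean()),.105); k=onz(c,(289,152.5),.121); print(g,F((-15,-153,0)),k,F((-68,-108,0)))
P[:2]+=((g-F((-15,-153,0))[:2])+(k-F((-68,-108,0))[:2]))/2; np.save('pose.npy',P); print(P)
to(F((-15,-153,150)),[np.pi,0,P[2]+np.pi/2])"
```

```text
358.0208333333333 216.5 192
[ 0.57261164 -0.17691113] [ 0.57004904 -0.16872208  0.        ] [ 0.51036961 -0.13528476] [ 0.50958285 -0.13440241  0.        ]
[ 0.55791008 -0.02014611  0.1877027 ]
t 1.45 pos [ 0.5406 -0.1892  0.2685] rpy [-3.141 -0.     1.753] row [0.0101 0.0336 0.1184] [-0.001 -0.    -0.005] |d| 0.124 op 0.0855
```

```bash
python3 -c "
import numpy as np; np.save('pose.npy',[.5577,-.0165,.1877])
from h import *"; python3 -c "
from h import *
c=dict(np.load('w1.npz')); print(proj(c['view'],c['K'],F((-15,-153,106))),proj(c['view'],c['K'],F((-68,-108,121))))
to(F((-15,-153,150)),[np.pi,0,P[2]+np.pi/2])"
```

```text
[358.80880613 207.96122882] [289.92236627 152.68581981]
t 1.45 pos [ 0.5406 -0.1892  0.2685] rpy [-3.141 -0.     1.753] row [0.0137 0.034  0.1184] [-0.001 -0.    -0.005] |d| 0.124 op 0.0855
```

Matches both points now.

Scaled: 0.118 m is 11.8, 0.08 m is 8, -0.005 rad is -0.025.

>>> steer_hand:
  rows: "1.37,3.4,3,0,0,-0.025\n1.37,3.4,8,0,0,-0.025\n1.37,3.4,11.8,0,0,-0.025\n1.37,3.4,11.8,0,0,-0.025\n1.37,3.4,11.8,0,0,-0.025"
  aperture: 0.042

```text
time: 1.95
tool_pos: [0.5709, -0.1708, 0.1514]
tool_rot: [-3.141, -0.0, 1.756]
contact_force: [-0.7, 0.1, 0.7]
opening: 0.0421
grip_force: 0.0
```

```bash
python3 -c "
from h import *
to(F((-15,-153,104)),[np.pi,0,P[2]+np.pi/2])"
```

```text
t 1.95 pos [ 0.5709 -0.1708  0.1514] rpy [-3.141 -0.     1.756] row [0.0011 0.0009 0.0474] [-0.001 -0.    -0.003] |d| 0.047 op 0.0421
```

>>> steer_hand:
  rows: "0.1,0.1,2.5,0,0,0\n0.1,0.1,4.7,0,0,0\n0.1,0.1,4.7,0,0,0\n0.1,0.1,4.7,0,0,0"

```text
time: 2.35
tool_pos: [0.5733, -0.1694, 0.1071]
tool_rot: [3.138, 0.002, 1.757]
contact_force: [0.1, -0.5, -0.1]
opening: 0.0419
grip_force: 0.0
```

>>> steer_hand:
  rows: "0,0,0,0,0,0\n0,0,0,0,0,0\n0,0,0,0,0,0\n0,0,0,0,0,0\n0,0,0,0,0,0"
  aperture: 0.0

```text
time: 2.85
tool_pos: [0.5714, -0.1697, 0.1058]
tool_rot: [-3.14, 0.002, 1.757]
contact_force: [-7.3, -4.0, 5.4]
opening: 0.0118
grip_force: 58.6
```

```bash
python3 -c "
from h import *
to(F((-15,-153,104)),[np.pi,0,P[2]+np.pi/2])"
```

```text
t 2.85 pos [ 0.5714 -0.1697  0.1058] rpy [-3.140e+00  2.000e-03  1.757e+00] row [0.0001 0.0002 0.0018] [-0.002  0.002 -0.002] |d| 0.002 op 0.0118
```

Scaled: -0.038 m is -3.8, -0.0323 m is -3.23.

>>> steer_hand:
  rows: "0.1,0,-0.9,0,0,0\n0.36,0,-1.75,0,0,0\n0.8,0,-2.54,0,0,0\n1.36,0,-3.23,0,0,0\n2.07,0,-3.8,0,0,0"

```text
time: 3.35
tool_pos: [0.5672, -0.1492, 0.1403]
tool_rot: [-3.137, 0.001, 1.756]
contact_force: [-3.2, -6.5, -14.0]
opening: 0.0114
grip_force: 58.3
```

```bash
python3 -c "
from h import *
print('a from F', ((ctrl.observe()['tool_pos']-F((-15,-108,104)))@R.from_euler('z',P[2]).as_matrix()).round(4),ctrl.observe()['wrist_torque'])"
```

```text
a from F [-0.0004 -0.0242  0.0363] [-1.46894305  0.36402486  0.07506616]
```

Scaled: 0.029 m is 2.9, 0.0234 m is 2.34.

>>> steer_hand:
  rows: "0.8,0,-0.4,0,0,0\n1.67,0,-0.64,0,0,0\n2.34,0,-0.7,0,0,0\n2.9,0,-0.68,0,0,0\n2.9,0,-0.68,0,0,0"

```text
time: 3.85
tool_pos: [0.5619, -0.1207, 0.1495]
tool_rot: [-3.138, 0.002, 1.757]
contact_force: [-7.6, -6.2, -2.8]
opening: 0.0094
grip_force: 58.3
```

```bash
python3 -c "
from h import *
print('a from F', ((ctrl.observe()['tool_pos']-F((-15,-108,104)))@R.from_euler('z',P[2]).as_matrix()).round(4),ctrl.observe()['wrist_torque'])"
```

```text
a from F [-0.0003  0.0048  0.0455] [-1.25700001  1.16633383  0.07660578]
```

Scaled: -0.07 m is -7, -0.03 m is -3.

>>> steer_hand:
  rows: "0,0,0,0,0,0\n0,0,0,0,0,0\n0,0,0,0,0,0\n0,0,-3,0,0,0\n0,0,-7,0,0,0"
  aperture: 0.05

```text
time: 4.35
tool_pos: [0.5625, -0.119, 0.2174]
tool_rot: [-3.138, -0.002, 1.758]
contact_force: [0.9, 0.0, 0.9]
opening: 0.05
grip_force: 0.0
```

>>> steer_hand:
  rows: "0,-2,-3,0,0,0.75\n0,-5,-3,0,0,1.5\n0,-5,-3,0,0,2.25\n0,-5,-3,0,0,3\n0,-5,-3,0,0,3.75"

```text
time: 4.85
tool_pos: [0.5142, -0.1287, 0.2499]
tool_rot: [3.14, -0.001, 1.002]
contact_force: [0.5, -0.2, 0.2]
opening: 0.0497
grip_force: 0.0
```

```bash
python3 -c "
from h import *
to(F((-68,-108,230)),[np.pi,0,P[2]])
c=wristcam(); cv2.imwrite('pics/w2.png',c['img'][:,:,::-1]); np.savez('w2.npz',view=c['view'],K=c['K'])
for p in [(-15,-100,146),(-68,-108,121),(-120,10,84)]: print(proj(c['view'],c['K'],F(p)).round(0))"
```

```text
t 4.85 pos [ 0.5142 -0.1287  0.2499] rpy [ 3.140e+00 -1.000e-03  1.002e+00] row [-0.0073  0.0008  0.0199] [ 0.001 -0.002  0.814] |d| 0.021 op 0.0497
[370. 197.]
[317. 246.]
[166. 170.]
```

View pics/w2.png

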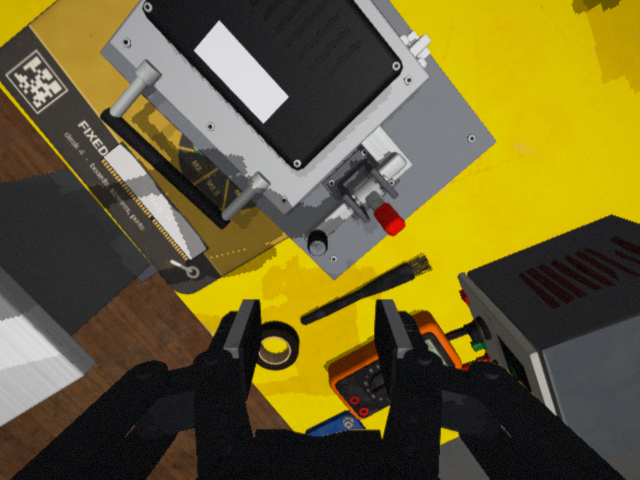

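The knob at (318,243) and handle bar at (166,168) are as predicted, but the red grip is at (388,219) instead of (370,197). The lever seems less upright than I thought, so I'll check its angle.

```bash
python3 -c "
from h import *
c=dict(np.load('w2.npz'))
Rz=R.from_euler('z',P[2]).as_matrix()
for uv in [(384,208),(397,225),(391,222)]:
  o,d=ray(c,uv); o=Rz.T@(o-[P[0],P[1],0]); d=Rz.T@d; p=(o+d*(-.015-o[0])/d[0])*1000; print(p.round(1),'ang',np.arctan2(p[2]-101,-p[1]-108),'r',np.hypot(p[2]-101,-p[1]-108))
for a in [1.0,1.1,1.2,1.3,1.4,1.5,1.7]:
  print(a,[proj(c['view'],c['K'],F((-15,-108-r*np.cos(a),101+r*np.sin(a)))).round(0) for r in (31,45,59)])
to(F((-68,-108,230)),[np.pi,0,P[2]])"
```

```text
[ -15.  -129.7   88.6] ang -0.5185975864624193 r 24.958152897161828
[ -15.  -133.6  126.6] ang 0.7853238649072181 r 36.16791586975802
[ -15.  -115.6  163.9] ang 1.4504330700747932 r 63.38923160347629
1.0 [array([389., 216.]), array([400., 229.]), array([411., 243.])]
1.1 [array([387., 214.]), array([397., 226.]), array([407., 239.])]
1.2 [array([385., 212.]), array([393., 222.]), array([403., 234.])]
1.3 [array([382., 209.]), array([390., 218.]), array([398., 229.])]
1.4 [array([380., 206.]), array([385., 214.]), array([392., 223.])]
1.5 [array([377., 203.]), array([381., 209.]), array([386., 216.])]
1.7 [array([371., 197.]), array([372., 199.]), array([373., 202.])]
t 4.9 pos [ 0.5143 -0.1287  0.2497] rpy [ 3.14e+00 -1.00e-03  9.94e-01] row [-0.0073  0.0008  0.0197] [ 0.001 -0.002  0.807] |d| 0.021 op 0.05
```

The lever is at about 1.3 to 1.4 rad, which is marginal. I'll square it up by closing the fingers along y around its upright position. That yaw is the one I need for the knob anyway.

Scaled: 0.75 rad is 3.75.

>>> steer_hand:
  rows: "0,0,0,0,0,0.75\n0,0,0,0,0,1.5\n0,0,0,0,0,2.25\n0,0,0,0,0,3\n0,0,0,0,0,3.75"
  aperture: 0.07

```text
time: 5.4
tool_pos: [0.5144, -0.1287, 0.2494]
tool_rot: [3.141, -0.001, 0.255]
contact_force: [-0.7, -0.5, -0.4]
opening: 0.0703
grip_force: 0.0
```

```bash
python3 -c "
from h import *
to(F((-15,-106,200)),[np.pi,0,P[2]])"
```

```text
t 5.4 pos [ 0.5144 -0.1287  0.2494] rpy [ 3.141e+00 -1.000e-03  2.550e-01] row [0.048  0.0071 0.0494] [ 0.    -0.001  0.068] |d| 0.069 op 0.0703
```

>>> steer_hand:
  rows: "4,0.7,0,0,0,0.34\n4.8,0.7,2.5,0,0,0.34\n4.8,0.7,4.9,0,0,0.34\n4.8,0.7,4.9,0,0,0.34\n4.8,0.7,4.9,0,0,0.34"

```text
time: 5.9
tool_pos: [0.5623, -0.1233, 0.2002]
tool_rot: [-3.141, 0.0, 0.192]
contact_force: [-0.0, 0.2, 0.7]
opening: 0.0701
grip_force: 0.0
```

```bash
python3 -c "
from h import *
to(F((-15,-105,152)),[np.pi,0,P[2]])"
```

```text
t 5.9 pos [ 0.5623 -0.1233  0.2002] rpy [-3.141  0.     0.192] row [ 0.0004 -0.0007  0.0482] [-0.     0.     0.004] |d| 0.048 op 0.0701
```

Scaled: 0.048 m is 4.8, 0.02 m is 2, 0.004 rad is 0.02.

>>> steer_hand:
  rows: "0,-0.1,2,0,0,0.02\n0,-0.1,4.8,0,0,0.02\n0,-0.1,4.8,0,0,0.02\n0,-0.1,4.8,0,0,0.02"

```text
time: 6.3
tool_pos: [0.5623, -0.1226, 0.1535]
tool_rot: [3.141, -0.001, 0.186]
contact_force: [-0.3, 0.1, 0.0]
opening: 0.0701
grip_force: 0.0
```

>>> steer_hand:
  rows: "0,0,0,0,0,0\n0,0,0,0,0,0\n0,0,0,0,0,0\n0,0,0,0,0,0\n0,0,0,0,0,0"
  aperture: 0

```text
time: 6.8
tool_pos: [0.5627, -0.1242, 0.1529]
tool_rot: [3.137, -0.002, 0.185]
contact_force: [1.4, -5.4, 3.2]
opening: 0.0088
grip_force: 59.5
```

>>> steer_hand:
  rows: "0,-0.3,0,0,0,0\n0,-0.3,0,0,0,0"

```text
time: 7.0
tool_pos: [0.5626, -0.1234, 0.153]
tool_rot: [3.133, -0.003, 0.183]
contact_force: [3.8, -13.6, 1.3]
opening: 0.009
grip_force: 60.3
```

```bash
python3 -c "
from h import *
to(F((-15,-105,152)),[np.pi,0,P[2]])"
```

```text
t 7.0 pos [ 0.5626 -0.1234  0.153 ] rpy [ 3.133e+00 -3.000e-03  1.830e-01] row [ 0.0002 -0.0009  0.001 ] [ 0.009 -0.003 -0.004] |d| 0.001 op 0.009
```

Scaled: -0.05 m is -5, -0.02 m is -2.

>>> steer_hand:
  rows: "0,0,0,0,0,0\n0,0,0,0,0,0\n0,0,-2,0,0,0\n0,0,-5,0,0,0\n0,0,-5,0,0,0"
  aperture: 0.05

```text
time: 7.5
tool_pos: [0.5629, -0.1194, 0.2065]
tool_rot: [3.139, -0.006, 0.186]
contact_force: [0.2, 0.6, 0.4]
opening: 0.0499
grip_force: 0.0
```

```bash
python3 -c "
from h import *
to(F((-68,-108,203)),[np.pi,0,P[2]])"
```

```text
t 7.5 pos [ 0.5629 -0.1194  0.2065] rpy [ 3.139 -0.006  0.186] row [-0.0539  0.006   0.0031] [ 0.002 -0.006 -0.001] |d| 0.054 op 0.0499
```

Scaled: -0.054 m is -5.4, -0.03 m is -3, -0.006 rad is -0.03.

>>> steer_hand:
  rows: "-3,0.6,0,0,-0.03,0\n-5.4,0.6,0.3,0,-0.03,0\n-5.4,0.6,0.3,0,-0.03,0\n-5.4,0.6,0.3,0,-0.03,0"

```text
time: 7.9
tool_pos: [0.5095, -0.1352, 0.1983]
tool_rot: [-3.141, 0.006, 0.186]
contact_force: [1.2, 0.6, -0.6]
opening: 0.0501
grip_force: 0.0
```

```bash
python3 -c "
from h import *
to(F((-68,-108,116)),[np.pi,0,P[2]])
c=wristcam(); cv2.imwrite('pics/w3.png',c['img'][:,:,::-1]); np.savez('w3.npz',view=c['view'],K=c['K'])
for a in (1.3,1.5,1.6,1.7): print(a,proj(c['view'],c['K'],F((-15,-108-59*np.cos(a),101+59*np.sin(a)))).round(0))
print(proj(c['view'],c['K'],F((-68,-108,121))).round(0))"
```

```text
t 7.9 pos [ 0.5095 -0.1352  0.1983] rpy [-3.141  0.006  0.186] row [0.002  0.0005 0.0823] [-0.001  0.006 -0.002] |d| 0.082 op 0.0501
1.3 [352. 185.]
1.5 [326. 186.]
1.6 [313. 186.]
1.7 [299. 186.]
[317. 262.]
```

View pics/w3.png

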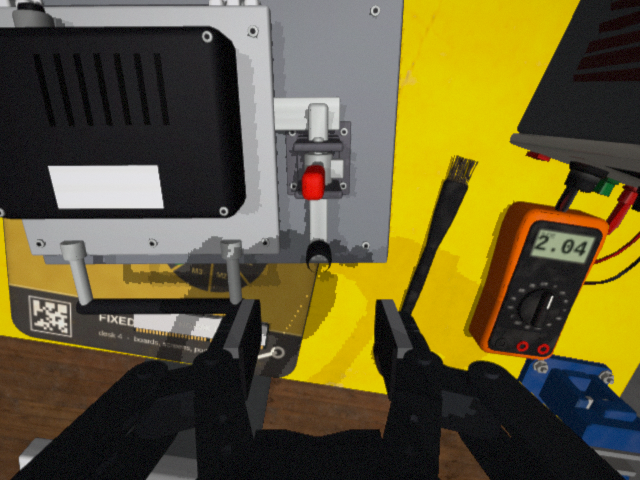

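The lever tip at (314,183) puts it at about 1.58 rad, upright. The knob at (319,257) is between the fingers' lines, so I'll descend.

>>> steer_hand:
  rows: "0.2,0,3,0,0.03,0\n0.2,0,6,0,0.03,0\n0.2,0,8.2,0,0.03,0\n0.2,0,8.2,0,0.03,0\n0.2,0,8.2,0,0.03,0"

```text
time: 8.45
tool_pos: [0.5114, -0.1349, 0.1167]
tool_rot: [-3.141, 0.001, 0.186]
contact_force: [0.6, 0.7, 0.3]
opening: 0.05
grip_force: 0.0
```

>>> steer_hand:
  rows: "0,0,0,0,0,0\n0,0,0,0,0,0\n0,0,0,0,0,0\n0,0,0,0,0,0\n0,0,0,0,0,0"
  aperture: 0

```text
time: 8.95
tool_pos: [0.5118, -0.1352, 0.1185]
tool_rot: [3.141, -0.003, 0.186]
contact_force: [0.7, 0.7, 6.2]
opening: 0.014
grip_force: 58.7
```

```bash
python3 -c "
from h import *
to(F((-96,-108,116)),[np.pi,0,P[2]])"
```

```text
t 8.95 pos [ 0.5118 -0.1352  0.1185] rpy [ 3.141e+00 -3.000e-03  1.860e-01] row [-0.0288 -0.      0.0024] [ 0.001 -0.003 -0.002] |d| 0.029 op 0.014
```

Knob held. I'll draw it 28 mm plus a little.

Scaled: -0.03 m is -3, -0.028 m is -2.8.

>>> steer_hand:
  rows: "-0.7,0,0,0,0,0\n-1.4,0,0,0,0,0\n-2.1,0,0,0,0,0\n-2.8,0,0,0,0,0\n-3,0,0,0,0,0"

```text
time: 9.45
tool_pos: [0.4841, -0.1405, 0.1186]
tool_rot: [3.14, -0.009, 0.186]
contact_force: [14.6, 3.1, -1.6]
opening: 0.0135
grip_force: 58.6
```

>>> steer_hand:
  rows: "0,0,0,0,0,0\n0,0,0,0,0,0"

```text
time: 9.65
tool_pos: [0.4842, -0.1405, 0.1185]
tool_rot: [3.14, -0.008, 0.186]
contact_force: [9.0, 2.3, 1.9]
opening: 0.0143
grip_force: 58.8
```

```bash
python3 -c "
from h import *
s=ctrl.observe();print(((s['tool_pos']-F((-68,-108,116)))@R.from_euler('z',P[2]).as_matrix()).round(4),s['contact_force'])"
```

```text
[-0.0274 -0.0001  0.0025] [8.95519208 2.30520473 1.86988842]
```

>>> steer_hand:
  rows: "0,0,0,0,0,0\n0,0,0,0,0,0\n0,0,-3,0,0,0\n0,0,-7,0,0,0\n0,0,-10,0,0,0"
  aperture: 0.05

```text
time: 10.15
tool_pos: [0.4813, -0.1409, 0.2184]
tool_rot: [3.141, 0.0, 0.185]
contact_force: [0.9, 0.8, 1.0]
opening: 0.0499
grip_force: 0.0
```

>>> steer_hand:
  rows: "-2,-3,0,0,0,-0.75\n-2.4,-7,0,0,0,-1.5\n-2.4,-10,0,0,0,-2.25\n-2.4,-11.8,0,0,0,-3\n-2.4,-11.8,0,0,0,-3.75"

```text
time: 10.65
tool_pos: [0.4355, -0.0274, 0.2167]
tool_rot: [-3.141, -0.0, 0.945]
contact_force: [1.3, 0.1, 0.2]
opening: 0.05
grip_force: 0.0
```

>>> steer_hand:
  rows: "0,0,0,0,0,-0.75\n0,0,0,0,0,-1.5\n0,0,0,0,0,-2.25\n0,0,0,0,0,-3\n0,0,0,0,0,-3.75"
  aperture: 0.044

```text
time: 11.15
tool_pos: [0.4358, -0.0293, 0.2163]
tool_rot: [-3.14, 0.0, 1.692]
contact_force: [0.5, 0.4, 0.6]
opening: 0.044
grip_force: 0.0
```

```bash
python3 -c "
from h import *
to(F((-120,10,160)),[np.pi,0,P[2]+np.pi/2])
c=wristcam(); cv2.imwrite('pics/w4.png',c['img'][:,:,::-1]); np.savez('w4.npz',view=c['view'],K=c['K'])
for p in [(-120,10,84),(-120,-45,84),(-120,65,84),(-68,-108,121),(-96,-108,121),(-15,-107,160)]: print(p,proj(c['view'],c['K'],F(p)).round(0))
c=ctrl.read_camera('top');cv2.imwrite('pics/top1.png',c['img'][:,:,::-1])"
```

```text
t 11.15 pos [ 0.4358 -0.0293  0.2163] rpy [-3.14   0.     1.692] row [0.     0.0022 0.0563] [-0.001 -0.    -0.067] |d| 0.056 op 0.044
(-120, 10, 84) [320. 235.]
(-120, -45, 84) [325. 301.]
(-120, 65, 84) [315. 159.]
(-68, -108, 121) [401. 396.]
(-96, -108, 121) [363. 398.]
(-15, -107, 160) [497. 436.]
```

View pics/w4.png

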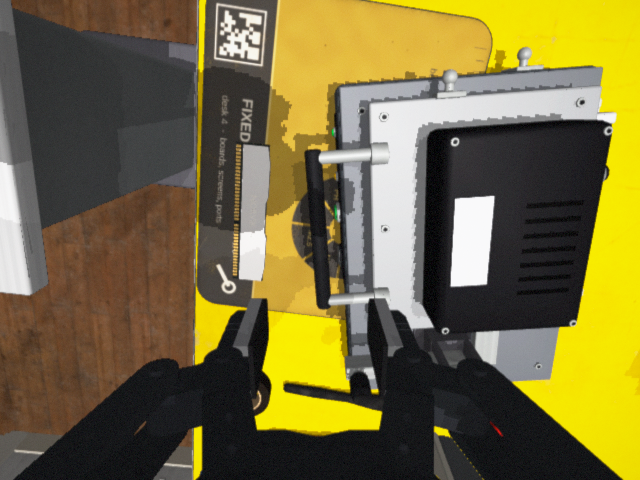

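The handle bar centre is at (317,230), against a prediction of (320,235). The knob at about (360,382) matches the fully back position. I'll take the handle.

>>> steer_hand:
  rows: "0,0.2,2,0,0,-0.335\n0,0.2,5.6,0,0,-0.335\n0,0.2,5.6,0,0,-0.335\n0,0.2,5.6,0,0,-0.335"
  aperture: 0.036

```text
time: 11.65
tool_pos: [0.4377, -0.029, 0.1605]
tool_rot: [-3.14, -0.0, 1.75]
contact_force: [1.1, 0.2, 1.2]
opening: 0.0361
grip_force: 0.0
```

```bash
python3 -c "
from h import *
to(F((-120.5,10,82)),[np.pi,0,P[2]+np.pi/2])"
```

```text
t 11.65 pos [ 0.4377 -0.029   0.1605] rpy [-3.14 -0.    1.75] row [-0.0002 -0.0001  0.0785] [-0.002 -0.    -0.008] |d| 0.079 op 0.0361
```

Scaled: 0.078 m is 7.8, 0.06 m is 6, -0.008 rad is -0.04.

>>> steer_hand:
  rows: "0,0,3,0,0,-0.04\n0,0,6,0,0,-0.04\n0,0,7.8,0,0,-0.04\n0,0,7.8,0,0,-0.04\n0,0,7.8,0,0,-0.04"

```text
time: 12.15
tool_pos: [0.4391, -0.0291, 0.0848]
tool_rot: [3.139, 0.001, 1.76]
contact_force: [0.5, 0.8, 0.7]
opening: 0.0361
grip_force: 0.0
```

>>> steer_hand:
  rows: "0,0,0,0,0,0\n0,0,0,0,0,0\n0,0,0,0,0,0\n0,0,0,0,0,0"
  aperture: 0

```text
time: 12.55
tool_pos: [0.4366, -0.0297, 0.0851]
tool_rot: [-3.137, 0.001, 1.76]
contact_force: [-14.7, -1.7, 12.3]
opening: 0.01
grip_force: 58.7
```

```bash
python3 -c "
from h import *
to(F((-120,10,81)),[np.pi,0,P[2]+np.pi/2])
s=ctrl.observe();print(((s['tool_pos']-F((75,10,63)))@R.from_euler('z',P[2]).as_matrix()).round(4),s['contact_force'])"
```

```text
t 12.55 pos [ 0.4366 -0.0297  0.0851] rpy [-3.137e+00  1.000e-03  1.760e+00] row [0.0004 0.0015 0.0041] [-0.004  0.001  0.002] |d| 0.004 op 0.01
[-0.1965 -0.0003  0.0221] [-14.66757409  -1.72184473  12.25343891]
```

```bash
python3 -c "
import numpy as np
th=np.array([0,.06,.14,.22,.3,.38,.46,.54,.62,.7,.78,.86,.93,1.0,1.05,1.09,1.12,1.15,1.17]);f=th+.0925
y=196*(np.cos(.0925)-np.cos(f));z=196*(np.sin(.0925)-np.sin(f))
for k in (0,5,10,15):
  for j in range(k+1,min(k+6,len(th))): print(th[j],(y[j]-y[k]).round(1),(z[j]-z[k]).round(1))
  print()"
```

```text
0.06 1.4 -11.7
0.14 4.4 -27.1
0.22 8.7 -42.2
0.3 14.1 -56.9
0.38 20.6 -71.1

0.46 7.7 -13.7
0.54 16.4 -26.7
0.62 26.2 -38.9
0.7 36.9 -50.4
0.78 48.5 -60.9

0.86 12.4 -9.6
0.93 23.8 -17.1
1.0 35.8 -23.9
1.05 44.6 -28.2
1.09 51.8 -31.3

1.12 5.5 -2.1
1.15 11.0 -4.1
1.17 14.7 -5.4
```

```bash
cat > ang.py <<'E'
from h import *
s=ctrl.observe();r=R.from_euler("xyz",s["tool_rot"]);g=s["tool_pos"]+r.apply([0,0,.004])
d=(g-F((75,10,60)))@R.from_euler('z',P[2]).as_matrix();print("rel",d.round(4),"r",np.hypot(d[0],d[2]).round(4),"lid",(np.arctan2(d[2],-d[0])-.0925).round(4),"rpy",s["tool_rot"].round(3),"F",s["contact_force"].round(1),"tq",s["wrist_torque"].round(2))
E
```

>>> steer_hand:
  rows: "0,0,-1.17,0,0,0\n0,0.3,-2.71,0,0,0\n0,0.72,-4.22,0,0,0\n0,1.26,-5.69,0,0,0\n0,1.91,-7.11,0,0,0"

```text
time: 13.05
tool_pos: [0.4553, -0.026, 0.1553]
tool_rot: [-3.136, 0.001, 1.76]
contact_force: [-8.9, -4.5, 1.3]
opening: 0.0095
grip_force: 58.7
```

```bash
python3 ang.py
```

```text
rel [-0.1774 -0.0002  0.0913] r 0.1995 lid 0.3828 rpy [-3.136e+00  1.000e-03  1.760e+00] F [-8.9 -4.5  1.3] tq [-0.76  1.71 -0.04]
```

>>> steer_hand:
  rows: "0,0.77,-1.37,0,0,0\n0,1.64,-2.67,0,0,0\n0,2.62,-3.89,0,0,0\n0,3.69,-5.04,0,0,0\n0,4.85,-6.09,0,0,0"

```text
time: 13.55
tool_pos: [0.5027, -0.0169, 0.2198]
tool_rot: [-3.139, 0.001, 1.76]
contact_force: [-16.3, -3.4, 14.8]
opening: 0.0093
grip_force: 58.5
```

```bash
python3 ang.py
```

```text
rel [-1.291e-01 -1.000e-04  1.558e-01] r 0.2024 lid 0.7861 rpy [-3.139e+00  1.000e-03  1.760e+00] F [-16.3  -3.4  14.8] tq [-0.74  3.32  0.02]
```

>>> steer_hand:
  rows: "0,1.24,-0.96,0,0,0\n0,2.38,-1.71,0,0,0\n0,3.58,-2.39,0,0,0\n0,4.46,-2.82,0,0,0\n0,4.46,-2.82,0,0,0"

```text
time: 14.05
tool_pos: [0.5497, -0.0078, 0.2496]
tool_rot: [3.134, 0.002, 1.761]
contact_force: [-5.8, -0.9, 13.9]
opening: 0.0098
grip_force: 63.2
```

```bash
python3 ang.py
```

```text
rel [-8.120e-02  1.000e-04  1.856e-01] r 0.2025 lid 1.0659 rpy [3.134e+00 2.000e-03 1.761e+00] F [-5.8 -0.9 13.9] tq [-0.28  0.86  0.02]
```

Scaled: 0.019 m is 1.9, 0.016 m is 1.6.

>>> steer_hand:
  rows: "0,0.6,-0.25,0,0,0\n0,1.1,-0.45,0,0,0\n0,1.6,-0.62,0,0,0\n0,1.9,-0.72,0,0,0\n0,1.9,-0.72,0,0,0"

```text
time: 14.55
tool_pos: [0.5674, -0.0043, 0.2566]
tool_rot: [3.135, 0.002, 1.76]
contact_force: [-7.0, -2.5, 15.0]
opening: 0.0094
grip_force: 63.2
```

```bash
python3 ang.py; python3 -c "
from h import *
c=wristcam(); cv2.imwrite('pics/w5.png',c['img'][:,:,::-1]); np.savez('w5.npz',view=c['view'],K=c['K'])
b=ctrl.read_camera('scene'); cv2.imwrite('pics/s5.png',cv2.resize(b['img'][150:330,250:490,::-1],None,fx=3.3,fy=3.3))
h=np.array([75,0,60])
def L(p,t): d=np.array(p,float)-h; q=d.copy(); q[0]=d[0]*np.cos(t)+d[2]*np.sin(t); q[2]=-d[0]*np.sin(t)+d[2]*np.cos(t); return F(h+q)
for t in (1.07,1.17,1.27):
  print(t,[((proj(b['view'],b['K'],L(p,t))-[250,150])*3.3).round(0).tolist() for p in [(-80,100,76),(-80,100,68),(76,100,76),(-42,80,118),(-120,65,78)]],[proj(c['view'],c['K'],L(p,t)).round(0).tolist() for p in [(-80,100,76),(-80,-80,76),(-42,80,118)]])"
```

```text
rel [-6.320e-02  1.000e-04  1.926e-01] r 0.2027 lid 1.1614 rpy [3.135e+00 2.000e-03 1.760e+00] F [-7.  -2.5 15. ] tq [-0.41  1.59  0.01]
1.07 [[185.0, 179.0], [191.0, 186.0], [137.0, 295.0], [162.0, 163.0], [234.0, 128.0]] [[323.0, 99.0], [321.0, 415.0], [432.0, 143.0]]
1.17 [[173.0, 166.0], [179.0, 173.0], [137.0, 296.0], [152.0, 157.0], [218.0, 113.0]] [[357.0, 99.0], [345.0, 422.0], [458.0, 143.0]]
1.27 [[160.0, 155.0], [166.0, 161.0], [136.0, 297.0], [142.0, 154.0], [201.0, 99.0]] [[393.0, 99.0], [372.0, 427.0], [482.0, 143.0]]
```

View pics/s5.png

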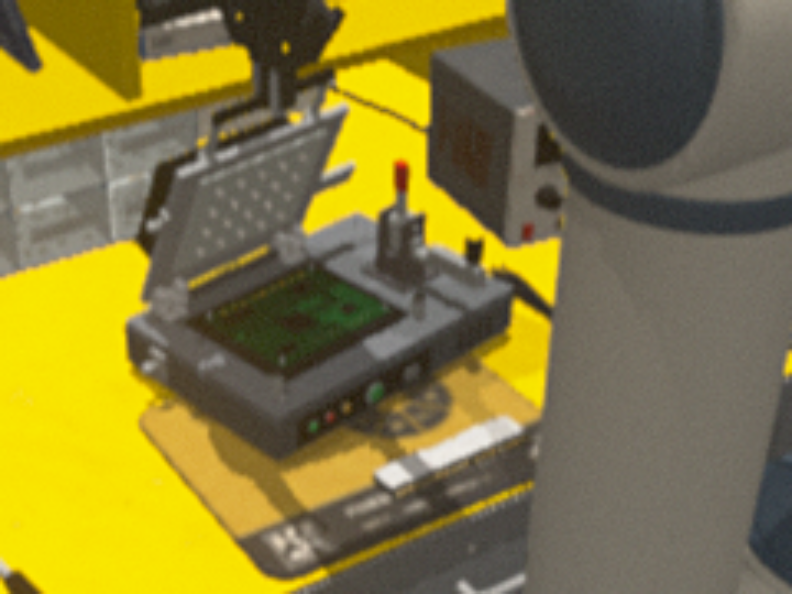

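View pics/w5.png

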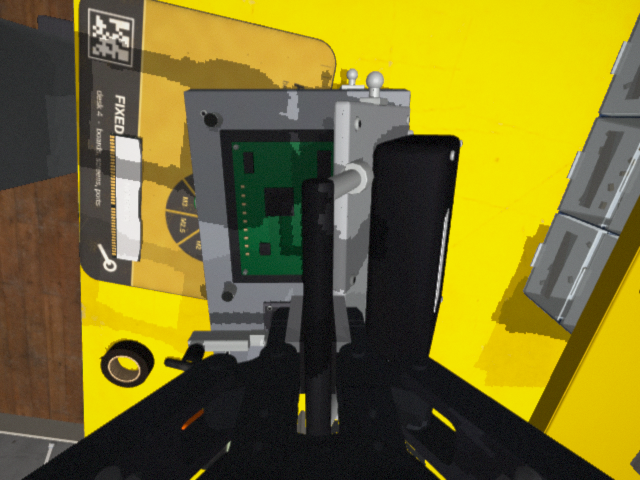

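Both views agree. In the wrist view the probe head corner is at (458,140), where 1.17 rad predicts (458,143), and the plate corner is at about (352,101), or 1.155 rad. The scene view shows the red lever upright at (400,175), the knob drawn back at (474,250) and the bystanders in place. I'll settle, then hand in.

The manual's scale: shifts go in cm and turns go in units of 0.2 rad. Converting my numbers, 0.001 m is 0.1.

>>> steer_hand:
  rows: "0,0.1,0,0,0,0\n0,0.1,0,0,0,0\n0,0.1,0,0,0,0\n0,0.1,0,0,0,0\n0,0.1,0,0,0,0"

```text
time: 15.15
tool_pos: [0.568, -0.0042, 0.2568]
tool_rot: [3.135, 0.002, 1.76]
contact_force: [-7.7, -2.7, 15.5]
opening: 0.0097
grip_force: 63.2
```

```bash
python3 ang.py; python3 -c "
from plant import ctrl
print(ctrl.close_job())"
```

```text
rel [-6.250e-02  1.000e-04  1.928e-01] r 0.2027 lid 1.1647 rpy [3.135e+00 2.000e-03 1.760e+00] F [-7.7 -2.7 15.5] tq [-0.4   1.78  0.01]
the job is handed in; nothing more can be done
None
```

I handed the job in at about 15 s with the gripper holding the lid still at about 1.165 rad (balance 1.17), the cam lever up, the bolt fully back and no other item on the bench touched; no verdict was returned.

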